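Scan a carton of crackers by tipping it onto the scanner glass

TASK

Ring up the orange cracker carton that stands on the scanner's platter: gently push it high on its back so that it topples forward and comes to lie flat, bar code down, with the whole code over the dark scan window. Once it lies there, press the big green total key on the till keypad fully down and let it go. The carton is only to be pushed, never pinched, lifted or carried; leave the other goods on the counter where they stand.

Things in the scene. Friction and masses are not known exactly. Their poses are not given: they have to be found in the camera images.
- carton: Orange cracker carton, cream band near its top, standing on the platter: 62 mm thick (x), 130 wide (y), 205 tall (z), 0.18 to 0.36 kg. Origin: centre of its base. +x points out of the large face with the bar code, towards the scan window; its back is -x. Pushed high on the back it rocks about the code face's lower edge and falls once leaning 17 degrees; pushed below half height it may slide.
- carton_code (a point): Centre of the bar code on the carton's +x face: a white patch 50 mm wide by 32 mm high with black bars, centred 120 mm above the base. Axes as the carton's.
- scanner: The checkout scanner, fixed: a bright steel platter 400 mm long (its x) by 220 mm wide (its y), its top 12 mm above the counter, flat and flush. Origin: centre of the platter, at counter height. The carton stands on the -x half; the dark scan window lies 35 mm to +x of the middle.
- scanner_glass (a point): Centre of the dark scan window, at the level of the platter's top (12 mm above the counter). The window is 120 mm square, flush with the platter, with a black rim and a red cross of scan lines. Axes as the scanner's.
- total_key (a joint): Travel of the green total key in m: 0 at rest, grows as it is pressed, 0.005 fully down. It springs back; starts to move at about 1.5 N, fully down at about 5 N.
- total_key_top (a point): Centre of the top of the big green total key, 42 by 38 mm, on the keypad's corner nearest the robot and to the robot's right; 42 mm above the counter at rest, pressed straight down, 10 mm above the small keys beside it. The keypad is a dark fixed block, 130 mm deep, 120 wide, left or right of the scanner; a card terminal has the other side.
- wine: Bystander: dark green wine bottle, 74 mm across, 285 mm tall, standing beside the scanner's far half on its +y side. Origin: centre of its base.
- chutney: Bystander: dark red-brown jar, 72 mm across, 95 mm tall, beside the scanner's far half on its -y side. Origin: centre of its base.
- honey: Bystander: amber honey jar, 66 mm across, 105 mm tall. Origin: centre of its base.
- pepper_mill: Bystander: turned dark wood pepper mill, 54 mm across, 186 mm tall. Origin: centre of its base.
- oat_carton: Bystander: green carton, 55 by 110 mm, 165 mm tall, standing at the near left of the counter. Origin: centre of its base.
- espresso_cup: Bystander: grey-green mug, 68 mm across, 62 mm tall, near right. Origin: centre of its base.
- tumbler: Bystander: clear glass tumbler, 72 mm across, 90 mm tall, near right. Origin: centre of its base.
Mind the look-alikes: they are no part of the job. What is shaped like the carton but yellow is not meant. What is shaped like the part that bears total_key but yellow is not meant.

How it is judged (in metres and radians):
On the way, in this order (a step that is already met when the one before it is completed fails the run):
1. the carton lies flat, code face down, with its code over the scan window (angle between carton's own x axis and vertical above 3.05 rad and x of carton_code in the frame of scanner_glass between -0.044 and 0.044 m and y of carton_code in the frame of scanner_glass between -0.036 and 0.036 m and height (world z) of carton_code below 0.018 m and linear speed of carton below 0.03 m/s), for 0.2 s.
2. the green total key is pressed fully down (value of joint total_key above 0.004 m), for 0.05 s.
At the end, for the whole second after the job is handed in: The carton lies at rest flat on the platter, code face down, with the centre of its code within 44 mm along the scanner and 36 mm across it of the middle of the scan window (the whole code over the glass); the total key has been pressed at least 4 mm of its 5 mm after that, and is up again (angle between carton's own x axis and vertical above 3.05 rad and x of carton_code in the frame of scanner_glass between -0.044 and 0.044 m and y of carton_code in the frame of scanner_glass between -0.036 and 0.036 m and height (world z) of carton_code below 0.018 m and linear speed of carton below 0.02 m/s and value of joint total_key below 0.001 m); the robot touches nothing.
It fails at once if the carton is lifted or carried (its base more than 75 mm above the counter; tipping raises it to about 45 mm) (height (world z) of carton above 0.075 m).
It fails at once if the carton is pinched or shoved hard (more than 18 N from the fingers) (contact force between the fingers and carton above 18 N).
It fails at once if other goods are moved more than 30 mm or tipped (distance of any of wine, chutney, honey, pepper_mill, oat_carton, espresso_cup, tumbler from where it was at the start of the episode above 0.03 m or angle between any of wine, chutney, honey, pepper_mill, oat_carton, espresso_cup, tumbler's own z axis and vertical above 0.3 rad).
It also fails if it takes over 42 s, if anything falls off the work surface, if the arm or the gripper's body presses on something with over 40 N, if the wrist force passes 120 N, or if a joint passes its speed limit or range.

ROBOT

A 6-joint arm with a two-finger parallel gripper is mounted at the origin on the work surface. World frame = base frame: x ahead of the robot, y to its left, z up, the work surface at z = 0. Lengths are in mm, angles in rad, forces in N, time in s.
With the tool pointing down it reaches from about 300 to 775 mm from the base axis. Payload 14.6 kg.
Tool frame: the origin (TCP) lies at the very end of the fingers, on their centre line; the grasp point (between the pads) lies 19 mm behind it; y points along the fingers, x is the direction in which the jaws open and shut, and the axes are right-handed (so a half turn about y gives the same grasp; the last joint's range is limited). The gripper opens to 85 mm and grips with 20 to 120 N. Pads are 22 mm wide; open, the fingers measure 114 mm over their backs; the gripper's body (76 mm by 85 mm) begins 54 mm behind the grasp point. The pads swing forward as they close: fully open they stand 13 mm farther back than shut.
Start: joints at [1.092, 0.3, 1.521, -0, 1.321, -0.067], TCP at [220.139, 504.012, 231.281] pointing down, gripper open.
Joint ranges: [-3.03, 3.03], [-0.79, 2.21], [0.23, 2.52], [-1.04, 4.18], [0, 3.07], [-2.55, 2.55]. Speed limits (rad/s): [2.22, 2.22, 2.57, 3.14, 3.14, 3.14].

INTERFACE

Orientations are given as a 3x3 rotation matrix whose columns are the frame's x, y, z axes.
In Python, from workcell import * gives the robot as it stands.
- The arm moves only by the tool jog_arm, never from a script. Its argument "motion" is text: rows parted by semicolons, each of 7 numbers parted by spaces: the shift along the world's x, y, z in units of 20 mm (1.0 is 20 mm), then the turn, a rotation vector about the world's x, y, z in units of 4 degrees (1.0 is 4 degrees), then the opening, from 0 (shut) to 1 (fully open). In form: dx dy dz ax ay az gripper; .... A call has 1 to 8 rows; each row shifts and turns the pose as measured when the row begins; what a row does not reach is not made up. A row lasts 1/8 s, in which the tool goes at most 62.5 mm and 10.7 degrees, less where a joint would pass 70% of its speed; a pose out of reach is approached as far as the arm can. A call with a number of a shift or a turn outside -1 to 1 is refused whole. A call with a gripper value outside its range is refused whole. The fingers move at their own pace and stop on an object; "squeeze" is the grip in N (left out, the last holds). Time passes only in rows, so rows that do not move let the fingers close. It gives the time, the measured TCP pose, the force and the opening at its end, in the units of the state.
- observe(): the state, without advancing time (a new reading comes with each control period).
- capture(name): name is "scene" or "top" or "wrist"; returns the picture (400x640x3 uint8, red, green, blue); there is no depth.
- camera_info(name): a dict with "K" (3x3 intrinsics, pixels), "world_from_camera" (4x4, takes a point from camera to world coordinates); the wrist camera has in their place "T_tool_cam" (4x4, takes a point from camera to tool coordinates, whose origin is the TCP and whose axes are the tool frame's). Camera axes: x right, y down, z forward; pixel columns grow to the right and rows downward; lengths in mm; the calibration is good to about 2 mm. The wrist camera is an equidistant fisheye: a pixel r from the principal point sees the ray r / f radians off the axis. A picture is of the moment at which its call begins: read the wrist's pose just before it. camera_info takes no time and is no camera call.
- finish_job(): hands the job in, once; it reports no verdict.
Trained networks look in the newest picture that a camera, given by its name, has taken for a name from the list of things; names that differ only in an ending like _2 or _b are one class to them, and where a whole thing is asked for, a point or a joint stands for the part that bears it (a point fixed in the world has none). Each returns a list of dicts, best first, with "p" (0 to 1); they miss things now and then, are a little off and sometimes report something else, mostly with a low value. They report only what shows in the picture. A call takes as long as a camera call. They do not tell look-alikes from the thing itself.
- spot_in(name, camera): "xy" ([column, row] in pixels, amid what is visible of it).
- regions_of(name, camera): "mask" (400x640 bool, what is visible of it) and "xy" ([column, row] in pixels, amid what is visible of it).
- spot_point(name, camera): "xy" ([column, row] in pixels: a listed point, or the origin of a listed thing).
The state is a dict: "clock": time; "joint_positions": joint angles; "dq": joint speeds; "joint_torque": joint torques, N m; "ee_pos": TCP position; "tcp_rot": TCP orientation; "force": force on the tool from outside, world axes, zero at the start; "torque": the same for the moment, N m; "grip_width": opening from 0.0 (shut) to 1.0 (fully open).
Only numpy, scipy, OpenCV 4.12 (cv2) and the standard library are available. Lean on these libraries where they do the work, as an engineer would, in place of code of your own. Each camera call takes 0.05 s, during which the arm holds its last target. There are 200 camera calls.

## Working session

There is one attempt and no reset: what is moved stays moved. The work goes in short steps, Python scripts to look and compute and a tool call to move; the robot and the scene stay as the last step left them, time stands still between calls to the robot, and variables do not carry over. Pictures are saved under pics/ and viewed, about 8 in all and at most 12, crops included, and the job is handed in when it is done.

Besides the shell and the picture viewer there is one more tool, called as name(argument=value, ...), one argument or row to a line, values as JSON. jog_arm: Moves the arm, as the interface text tells. Shifts and turns lie within -1 to 1; 1 stands for 20 mm of shift or 4 degrees of turn. Its arguments: {"type":"object","properties":{"motion":{"type":"string"},"squeeze":{"type":"number"}},"required":["motion"]}

```bash
mkdir -p pics; cat > h.py <<'E'
from workcell import *
import numpy as np, cv2
def ray(cam,uv,z):
    ci=camera_info(cam);K=np.array(ci["K"]);T=np.array(ci["world_from_camera"])
    d=T[:3,:3]@np.linalg.inv(K)@np.array([uv[0],uv[1],1.]);o=T[:3,3]
    return o+d*(z-o[2])/d[2]
def proj(cam,p):
    ci=camera_info(cam);K=np.array(ci["K"]);T=np.linalg.inv(np.array(ci["world_from_camera"]))
    q=K@(T[:3,:3]@np.array(p,float)+T[:3,3]);return q[:2]/q[2]
def save(n,im): cv2.imwrite("pics/"+n+".png",im[:,:,::-1])
E
python3 - <<'E'
from h import *
for c in ("scene","top"):
    save(c,capture(c)); print(c,np.round(np.array(camera_info(c)["world_from_camera"]),2).tolist())
    for n,z in (("scanner",0),("scanner_glass",12),("carton",12),("carton_code",132),("total_key_top",42)):
        for r in spot_point(n,c)[:2]: print(n,round(r["p"],2),np.round(r["xy"]),np.round(ray(c,r["xy"],z)))
s=observe();print(s["clock"],s["ee_pos"],np.round(s["tcp_rot"],3))
E
```

```text
scene [[-0.62, 0.46, -0.63, 1328.69], [0.78, 0.37, -0.5, 534.57], [-0.0, -0.81, -0.59, 864.39], [0.0, 0.0, 0.0, 1.0]]
scanner 0.64 [330. 248.] [612.  26.   0.]
scanner_glass 0.62 [327. 253.] [648.  39.  12.]
carton 0.66 [226. 241.] [ 813. -264.   12.]
carton 0.64 [350. 224.] [481.  12.  12.]
carton_code 0.68 [348. 201.] [509.  17. 132.]
total_key_top 0.43 [282. 171.] [ 407. -381.   42.]
total_key_top 0.43 [253. 145.] [ 326. -639.   42.]
top [[-0.01, -0.99, 0.12, 356.38], [-1.0, 0.01, 0.01, -122.84], [-0.02, -0.12, -0.99, 1521.99], [0.0, 0.0, 0.0, 1.0]]
scanner 0.98 [286. 187.] [601.  27.   0.]
scanner 0.71 [328. 152.] [ 736. -133.    0.]
scanner_glass 0.66 [282. 175.] [645.  41.  12.]
carton 0.97 [292. 222.] [468.   2.  12.]
carton 0.71 [363. 133.] [ 804. -267.   12.]
carton_code 0.68 [365. 133.] [ 770. -260.  132.]
carton_code 0.59 [282. 175.] [623.  28. 132.]
total_key_top 0.53 [392. 234.] [ 422. -360.   42.]
total_key_top 0.5 [478. 262.] [ 318. -662.   42.]
0.6 [220.12090712 504.01062808 231.2710744 ] [[ 0.4   -0.    -0.916]
 [ 0.916 -0.     0.4  ]
 [-0.    -1.     0.   ]]
```

View pics/scene.png

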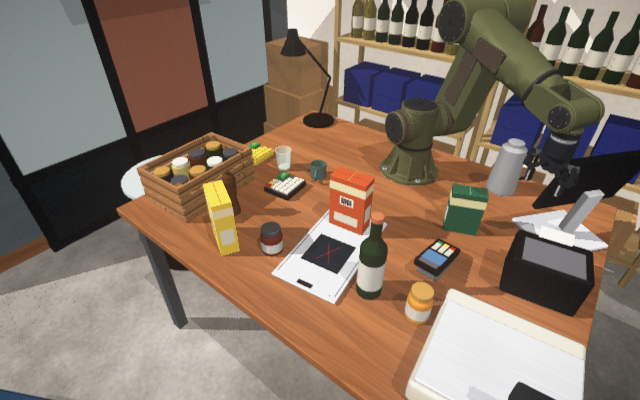

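View pics/top.png

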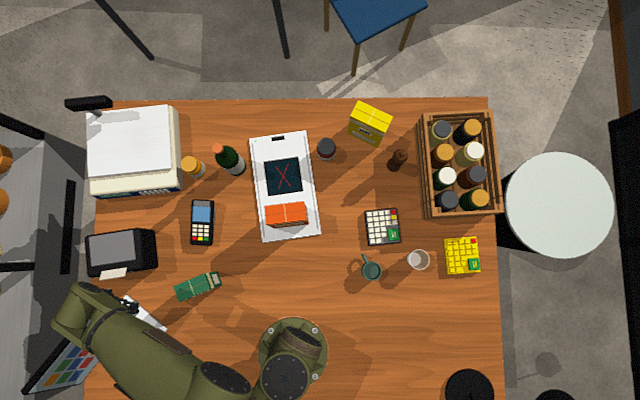

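The top view shows the orange carton at (286,213) with the window at (283,176). There are two carton shapes: orange at (286,213) and yellow at (370,123). There are two keypads: dark at (382,228) and yellow at (462,257). The orange carton and the dark keypad fit the description. I'll confirm both in one enlarged crop.

```bash
python3 - <<'E'
from h import *
im=cv2.imread("pics/top.png")
a=cv2.resize(im[120:250,235:335],None,fx=4.6,fy=4.6,interpolation=cv2.INTER_CUBIC)
b=cv2.resize(im[200:250,355:405],None,fx=6,fy=6,interpolation=cv2.INTER_CUBIC)
o=np.zeros((598,780,3),np.uint8);o[:a.shape[0],:a.shape[1]]=a;o[:300,470:770]=b
cv2.imwrite("pics/crop.png",o)
hsv=cv2.cvtColor(im,cv2.COLOR_BGR2HSV)
def blob(m,x0,x1,y0,y1):
    mm=np.zeros(m.shape,np.uint8);mm[y0:y1,x0:x1]=m[y0:y1,x0:x1]
    n,l,s,c=cv2.connectedComponentsWithStats(mm);k=1+np.argmax(s[1:,4]);
    cs,_=cv2.findContours((l==k).astype(np.uint8),0,1);return s[k],c[k],cv2.minAreaRect(max(cs,key=len))
g=cv2.inRange(hsv,(45,90,50),(80,255,255));print("green",blob(g,355,410,200,250))
o_=cv2.inRange(hsv,(3,150,130),(14,255,255));s,c,r=blob(o_,255,315,195,235);print("orange",s,c)
p=cv2.inRange(hsv,(0,0,165),(180,60,255));s,c,r=blob(p,240,330,125,250)
print("platter",s); q=cv2.boxPoints(r)
w=np.array([ray("top",x,12) for x in q]);print(np.round(w),np.round(w.mean(0)))
w2=cv2.inRange(hsv,(0,0,0),(180,255,75));w2|=cv2.inRange(hsv,(80,60,0),(110,255,110));s,c,r=blob(w2,255,312,150,200)
print("win",s,c);w=np.array([ray("top",x,12) for x in cv2.boxPoints(r)]);print(np.round(w),np.round(w.mean(0)))
E
```

```text
green (array([388, 229,  12,  12, 107], dtype=int32), array([393.00934579, 234.19626168]), ((393.5, 234.5), (11.0, 11.0), 90.0))
orange [265 202  43  23 771] [285.24124514 212.98313878]
platter [ 249  130   73  112 3639]
[[ 789.  177.   12.]
 [ 820.  -48.   12.]
 [ 423. -104.   12.]
 [ 393.  114.   12.]] [606.  35.  12.]
win [ 264  157   39   39 1084] [282.81826568 176.14852399]
[[697. 113.  12.]
 [714. -16.  12.]
 [586. -34.  12.]
 [569.  93.  12.]] [642.  39.  12.]
```

View pics/crop.png

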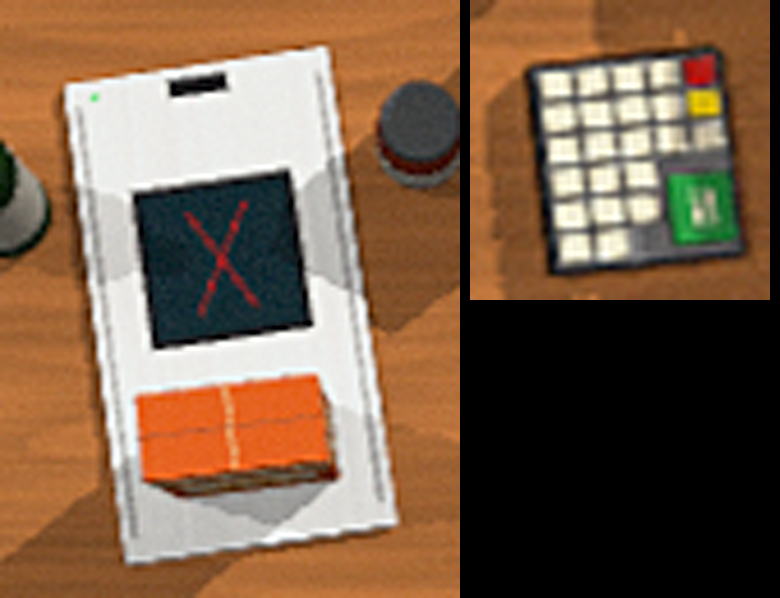

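The crop confirms the orange carton standing behind the window on the near half, and the green key at the near right corner of the dark keypad, near (393,234).

```bash
python3 - <<'E'
from h import *
c=np.array([[137,398],[317,376],[330,462],[145,482]])/4.6+[235,120]
w=np.array([ray("top",x-0.4,217) for x in c]);print(np.round(w))
m=w.mean(0);front=(w[0]-w[1])[:2];print("carton centre",np.round(m),"yaw",np.degrees(np.arctan2(-front[0],front[1])), "sizes",np.linalg.norm(front),np.linalg.norm(w[0]-w[3]))
y=np.radians(8.);R=np.array([[np.cos(y),np.sin(y)],[-np.sin(y),np.cos(y)]])
print("carton in glass frame",R@(m[:2]-[642,39]))
print("key",ray("top",(393.0,234.2),42), "scene reproj key",proj("scene",ray("top",(393.0,234.2),42)),"carton top",proj("scene",m))
for n in ("wine","chutney","honey","pepper_mill","oat_carton","espresso_cup","tumbler"):
    r=spot_point(n,"top"); print(n,[np.round(ray("top",q["xy"],0)[:2]) for q in r[:1]])
E
```

```text
[[505.  75. 217.]
 [519. -51. 217.]
 [459. -60. 217.]
 [446.  69. 217.]]
carton centre [482.   9. 217.] yaw 6.55937650523714 sizes 126.85027312709957 59.16837648483084
carton in glass frame [-162.46141896   -7.87749677]
key [ 419.26683511 -363.22674727   42.        ] scene reproj key [283.19986695 173.52126987] carton top [351.75859291 175.29573107]
wine [array([681., 217.])]
chutney [array([ 737., -130.])]
honey [array([692., 377.])]
pepper_mill [array([ 683., -374.])]
oat_carton [array([249., 326.])]
espresso_cup [array([ 296., -289.])]
tumbler [array([ 330., -433.])]
```

jog_arm(
  motion="0.3 -1 0 0 0 1 0;0.3 -1 0 0 0 1 0;0.3 -1 0 0 0 1 0;0.3 -1 0 0 0 1 0;0.3 -1 0 0 0 1 0;0.3 -1 0 0 0 1 0;0.3 -1 0 0 0 1 0;0.3 -1 0 0 0 0.6 0",
)

```text
clock: 1.95
ee_pos: [268.8, 339.8, 231.2]
tcp_rot: [[-0.137, 0.001, -0.991], [0.991, 0.0, -0.137], [0.0, -1.0, -0.001]]
force: [0.1, -0.4, 0.1]
grip_width: -0.003
```

jog_arm(
  motion="0.3 -1 0 0 0 0 0;0.3 -1 0 0 0 0 0;0.3 -1 0 0 0 0 0;0.3 -1 0 0 0 0 0;0.3 -1 0 0 0 0 0;0.3 -1 0 0 0 0 0;0.3 -1 0 0 0 0 0;0.3 -1 0 0 0 0 0",
)

```text
clock: 2.95
ee_pos: [318.0, 174.5, 232.2]
tcp_rot: [[-0.139, 0.003, -0.99], [0.99, 0.002, -0.139], [0.002, -1.0, -0.003]]
force: [0.6, 0.5, 0.4]
grip_width: -0.001
```

jog_arm(
  motion="0.3 -1 0 0 0 0 0;0.3 -1 0 0 0 0 0;0.3 -1 0 0 0 0 0;0.3 -1 0 0 0 0 0;0.3 -1 0 0 0 0 0;0 0 0 0 0 0 0",
)

```text
clock: 3.7
ee_pos: [348.9, 70.4, 233.1]
tcp_rot: [[-0.137, 0.005, -0.991], [0.991, 0.002, -0.137], [0.002, -1.0, -0.006]]
force: [-1.1, 1.1, -1.1]
grip_width: 0.0
```

jog_arm(
  motion="0.6 -1 -0.6 0 0 0 0;0.6 -1 -0.6 0 0 0 0;0.5 -1 -0.6 0 0 0 0;0.5 -0.5 -0.6 0 0 0 0;0 0 0 0 0 0 0;0 0 0 0 0 0 0",
)

```text
clock: 4.45
ee_pos: [393.6, 2.2, 184.7]
tcp_rot: [[-0.138, 0.007, -0.99], [0.99, 0.004, -0.138], [0.003, -1.0, -0.008]]
force: [-0.4, 0.1, -0.2]
grip_width: -0.001
```

```bash
python3 - <<'E'
from h import *
a=capture("scene");cv2.imwrite("pics/s2.png",cv2.resize(a[120:300,250:450],None,fx=3,fy=3)[:,:,::-1]);s=observe();print(s["clock"],s["ee_pos"],s["force"])
E
```

```text
4.5 [393.62223775   2.24243939 184.74536457] [-0.26888617  0.12116311 -0.2732019 ]
```

View pics/s2.png

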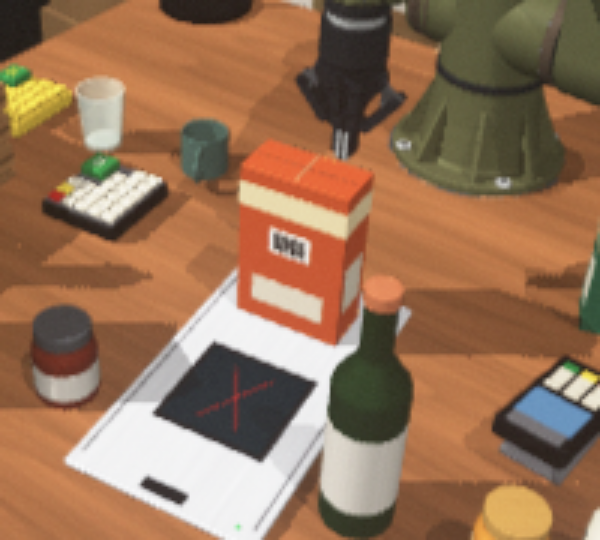

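The fingers are shut and stand behind the upper back of the carton. Next is a slow approach and push.

jog_arm(
  motion="0.5 0 0 0 0 0 0;0.5 0 0 0 0 0 0;0.4 0 0 0 0 0 0;0.25 0 0 0 0 0 0;0.2 0.02 0 0 0 0 0;0.2 0.02 0 0 0 0 0;0.2 0.02 0 0 0 0 0;0.2 0.02 0 0 0 0 0",
)

```text
clock: 5.5
ee_pos: [446.0, 4.8, 185.7]
tcp_rot: [[-0.14, 0.009, -0.99], [0.99, 0.003, -0.14], [0.002, -1.0, -0.009]]
force: [-0.9, -0.8, -0.6]
grip_width: 0.001
```

jog_arm(
  motion="0.2 0.02 0 0 0 0 0;0.2 0.02 0 0 0 0 0;0.2 0.02 0 0 0 0 0;0.2 0.02 0 0 0 0 0;0.2 0.02 0 0 0 0 0;0.2 0.02 0 0 0 0 0",
)

```text
clock: 6.25
ee_pos: [471.7, 7.4, 185.7]
tcp_rot: [[-0.14, 0.009, -0.99], [0.99, 0.003, -0.14], [0.002, -1.0, -0.009]]
force: [-0.5, 0.4, 0.3]
grip_width: 0.002
```

```bash
python3 - <<'E'
from h import *
a=capture("scene");cv2.imwrite("pics/s3.png",cv2.resize(a[120:300,250:450],None,fx=3,fy=3)[:,:,::-1]);s=observe();print(s["clock"],s["ee_pos"],s["force"])
E
```

```text
6.3 [472.0400062    7.40823922 185.67872098] [-1.24822245  0.54267686 -0.71089815]
```

View pics/s3.png

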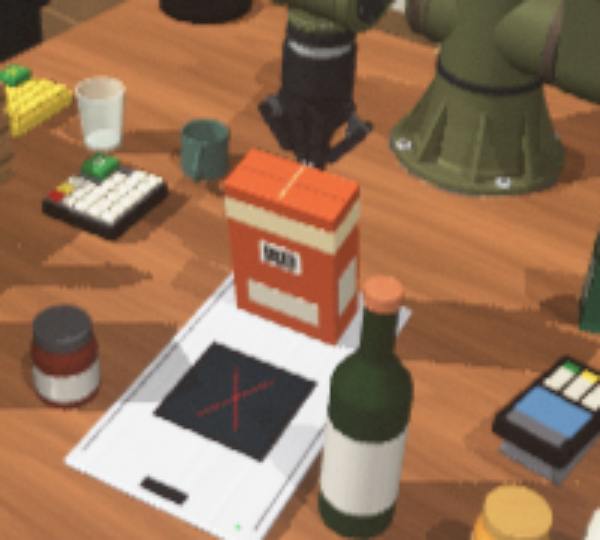

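The carton is leaning forward and its lower front edge hasn't moved. I'll keep pushing.

jog_arm(
  motion="0.2 0.02 0 0 0 0 0;0.2 0.02 0 0 0 0 0;0.2 0.02 0 0 0 0 0;0.2 0.02 0 0 0 0 0;0.2 0.02 0 0 0 0 0;0.2 0.02 0 0 0 0 0;0.2 0.02 0 0 0 0 0;0 0 0 0 0 0 0",
)

```text
clock: 7.3
ee_pos: [502.2, 10.4, 185.6]
tcp_rot: [[-0.14, 0.009, -0.99], [0.99, 0.004, -0.14], [0.002, -1.0, -0.01]]
force: [-0.3, 0.1, -0.0]
grip_width: -0.003
```

```bash
python3 - <<'E'
from h import *
a=capture("scene");cv2.imwrite("pics/s4.png",cv2.resize(a[120:300,250:450],None,fx=3,fy=3)[:,:,::-1]);s=observe();print(s["clock"],s["ee_pos"],s["force"])
E
```

```text
7.35 [502.00320044  10.42367604 185.54979014] [-0.27601253  0.78030224 -0.92458099]
```

View pics/s4.png

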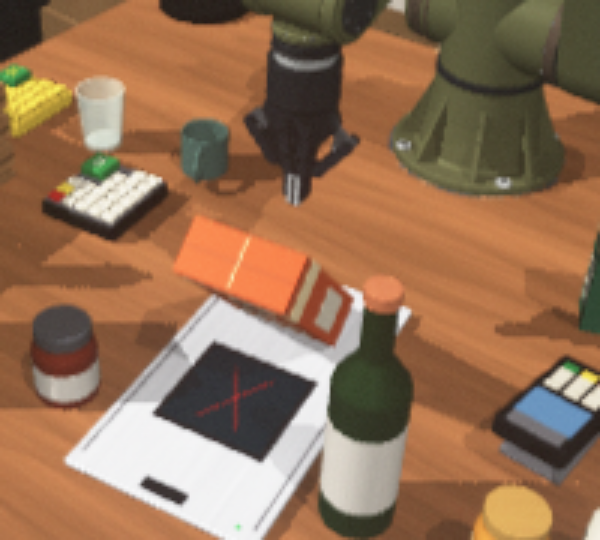

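It is now falling. I'll draw back and up and start towards the key, then check.

jog_arm(
  motion="-0.5 0 0.5 0 0 0 0;-0.3 -1 0 0 0 0 0;-0.3 -1 0 0 0 0 0;-0.3 -1 0 0 0 0 0;-0.3 -1 0 0 0 0 0;-0.3 -1 0 0 0 0 0;-0.3 -1 0 0 0 0 0;-0.3 -1 0 0 0 0 0",
)

```text
clock: 8.35
ee_pos: [444.6, -132.1, 201.4]
tcp_rot: [[-0.142, 0.013, -0.99], [0.99, 0.002, -0.142], [0.0, -1.0, -0.014]]
force: [-0.5, 0.6, -1.3]
grip_width: 0.002
```

jog_arm(
  motion="-0.1 -1 0 0 0 0 0;-0.1 -1 0 0 0 0 0;-0.1 -1 0 0 0 0 0;-0.1 -1 0 0 0 0 0;-0.1 -1 0 0 0 0 0;-0.1 -1 0 0 0 0 0;-0.1 -1 0 0 0 0 0;0 0 0 0 0 0 0",
)

```text
clock: 9.35
ee_pos: [426.0, -276.3, 207.6]
tcp_rot: [[-0.141, 0.018, -0.99], [0.99, -0.001, -0.141], [-0.003, -1.0, -0.018]]
force: [-0.1, 1.0, -0.6]
grip_width: 0.005
```

```bash
python3 - <<'E'
from h import *
a=capture("top");cv2.imwrite("pics/t5.png",cv2.resize(a[120:250,235:415],None,fx=4.4,fy=4.4,interpolation=cv2.INTER_CUBIC)[:,:,::-1]);s=observe();print(s["clock"],s["ee_pos"],s["force"])
hsv=cv2.cvtColor(a,cv2.COLOR_RGB2HSV);print([ (r["p"],r["xy"]) for r in spot_point("carton","top")[:2]])
# predicted corners of lying carton top face (z=74) if pivot stayed put, yaw 7
y=np.radians(7);u=np.array([np.cos(y),np.sin(y)]);v=np.array([-u[1],u[0]]);e=np.array([482,9])+31*u
for d,t in ((0,-65),(0,65),(205,65),(205,-65)): print(np.round((proj("top",[*(e+d*u+t*v),74])-[235,120])*4.4))
E
```

```text
9.4 [ 426.16891747 -275.7419672   207.62300172] [-0.23529408 -0.01185894 -0.26116025]
[(0.94, [362.7, 133.6]), (0.56, [290.5, 205.7])]
[313. 378.]
[153. 399.]
[126. 153.]
[282. 133.]
```

View pics/t5.png

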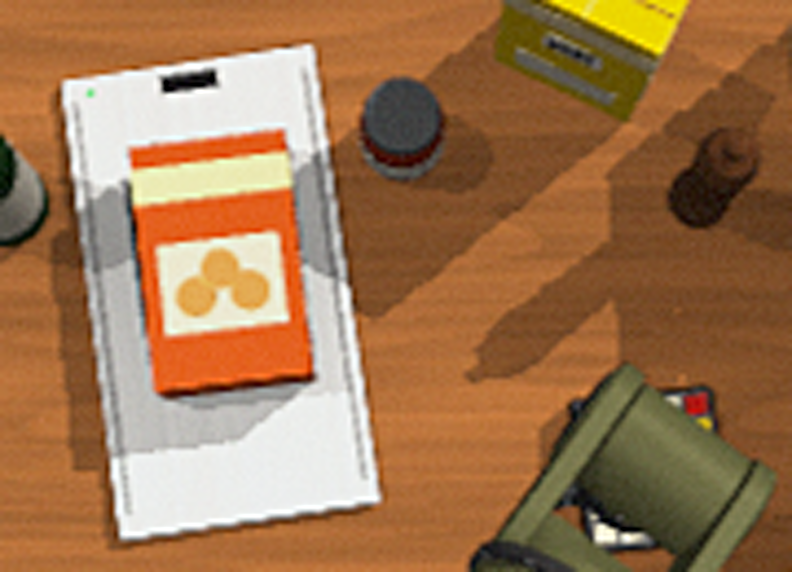

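The carton lies flat over the window with its front and back ends within a few crop pixels of the predicted outline. By that match the code is about 10 mm short along and 8 mm across from the window's middle. Now the key.

jog_arm(
  motion="-0.1 -1 -0.5 0 0 0 0;-0.1 -1 -0.7 0 0 0 0;-0.1 -1 -1 0 0 0 0;-0.1 -1 -1 0 0 0 0;0 -0.4 -1 0 0 0 0;0 0 -1 0 0 0 0;0 0 -0.8 0 0 0 0;0 0 0 0 0 0 0",
)

```text
clock: 10.45
ee_pos: [415.2, -370.0, 76.8]
tcp_rot: [[-0.141, 0.015, -0.99], [0.99, 0.003, -0.141], [0.001, -1.0, -0.015]]
force: [-0.1, 0.4, 0.1]
grip_width: -0.002
```

```bash
python3 - <<'E'
from h import *
s=observe();print(s["clock"],s["ee_pos"],s["force"])
w=capture("wrist");ci=camera_info("wrist");K=np.array(ci["K"]);T=np.array(ci["T_tool_cam"]);R=np.array(s["tcp_rot"])
hsv=cv2.cvtColor(w,cv2.COLOR_RGB2HSV);g=cv2.inRange(hsv,(45,90,50),(80,255,255))
n,l,st,c=cv2.connectedComponentsWithStats(g)
for k in np.argsort(-st[1:,4])[:3]+1:
    d=c[k]-K[:2,2];r=np.linalg.norm(d);th=r/K[0,0];v=np.array([*(d/r*np.sin(th)),np.cos(th)])
    o=R@T[:3,3]+s["ee_pos"];v=R@T[:3,:3]@v;print(st[k],c[k],np.round(o+v*(42-o[2])/v[2],1))
save("w6",w)
E
```

```text
10.45 [ 415.24595893 -370.00940718   76.83988032] [-0.09009614  0.43389667  0.12508487]
[ 294  203   62   67 2680] [325.51119403 227.92462687] [ 409.4 -365.    42. ]
[   0   41   32   53 1311] [15.58733791 67.28222731] [ 312.8 -634.2   42. ]
[  5 367   7   7  35] [  8.17142857 370.08571429] [ 741.8 -827.1   42. ]
```

View pics/w6.png

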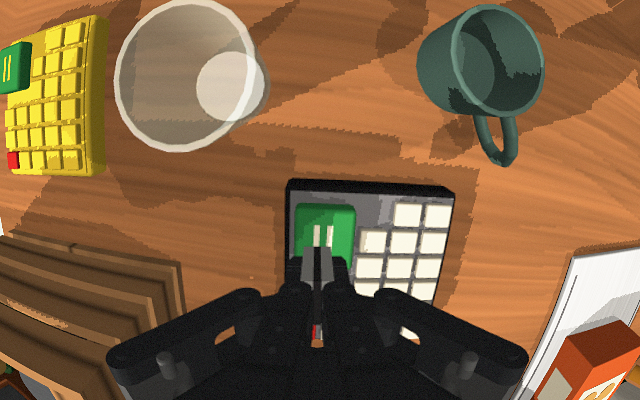

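The wrist view shows the green key around (325,228) directly under the shut fingers, which hide its far part. I'll correct by +3 mm in x and +6 mm in y and press.

jog_arm(
  motion="0.15 0.3 -0.6 0 0 0 0;0 0 -0.6 0 0 0 0;0 0 -0.3 0 0 0 0;0 0 0 0 0 0 0",
)

```text
clock: 11.0
ee_pos: [419.4, -364.0, 46.9]
tcp_rot: [[-0.142, 0.017, -0.99], [0.99, 0.001, -0.142], [-0.002, -1.0, -0.017]]
force: [0.4, -0.2, 0.5]
grip_width: 0.002
```

jog_arm(
  motion="0 0 -0.2 0 0 0 0;0 0 -0.2 0 0 0 0",
)

```text
clock: 11.25
ee_pos: [419.7, -364.3, 39.2]
tcp_rot: [[-0.142, 0.018, -0.99], [0.99, -0.0, -0.142], [-0.003, -1.0, -0.018]]
force: [-1.6, 2.3, 2.4]
grip_width: 0.002
```

jog_arm(
  motion="0 0 -0.15 0 0 0 0;0 0 -0.1 0 0 0 0;0 0 -0.1 0 0 0 0",
)

```text
clock: 11.62
ee_pos: [419.8, -364.5, 36.6]
tcp_rot: [[-0.142, 0.018, -0.99], [0.99, -0.001, -0.142], [-0.003, -1.0, -0.018]]
force: [-13.0, 11.9, 33.5]
grip_width: 0.001
```

The force reads 33 N at z = 36.6, which is well past the 5 N needed, so the key has bottomed out. Releasing.

jog_arm(
  motion="0 0 0.3 0 0 0 0;0 0 0.8 0 0 0 0;0 0 1 0 0 0 0;0 0 1 0 0 0 0;0 0 1 0 0 0 0;0 0 1 0 0 0 0;0 0 0 0 0 0 0;0 0 0 0 0 0 0",
)

```text
clock: 12.62
ee_pos: [420.0, -364.9, 145.0]
tcp_rot: [[-0.142, 0.021, -0.99], [0.99, -0.003, -0.142], [-0.006, -1.0, -0.02]]
force: [-0.0, -0.2, -0.2]
grip_width: -0.001
```

```bash
python3 - <<'E'
from h import *
a=capture("top");cv2.imwrite("pics/t7.png",cv2.resize(a[100:300,150:490],None,fx=2.3,fy=2.3,interpolation=cv2.INTER_CUBIC)[:,:,::-1]);s=observe();print(s["clock"],s["ee_pos"],s["force"])
b=cv2.imread("pics/t5.png").astype(int);a2=cv2.resize(a[120:250,235:415],None,fx=4.4,fy=4.4,interpolation=cv2.INTER_CUBIC)[:,:,::-1].astype(int)
print("carton change",np.abs(a2-b)[:,:380].mean())
E
```

```text
12.675 [ 420.06054535 -364.95265413  145.04113921] [ 0.92538618 -0.34771565 -0.24832549]
carton change 2.155965525702368
```

View pics/t7.png

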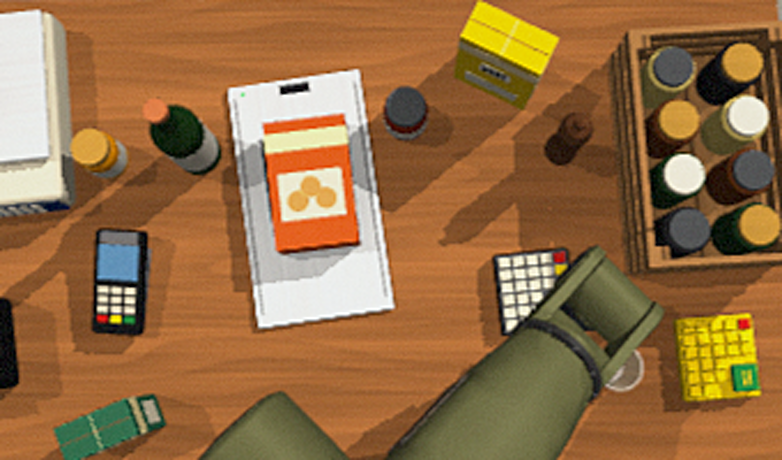

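The carton still lies in place, the visible goods stand where they were, and the arm is clear of everything. Handing in.

```bash
python3 -c "
from workcell import *
print(finish_job())"
```

```text
the job is handed in; nothing more can be done
None
```

I toppled the orange carton with the shut fingers high on its back, pressed the green total key on the dark keypad, released it, and handed in at about 12.7 s. No verdict was reported.

- **Carton:** It lies flat, back face up, within about 3 mm of where it should land. That puts the centre of the code about 10 mm along and 8 mm across from the window's middle. This is inferred from the carton's outline, since the code itself is hidden underneath. The top view stayed nearly unchanged after the key press.
- **Push force:** The wrist force I read while pushing was about 1 N, against the 18 N limit.
- **Key:** The tip went down to z = 36.6 mm, about 5.4 mm below the key's rest height, and the vertical force reached 33 N. The key needs 5 N, so I take it as fully down; that was harder than needed. The force was back near zero after release. I had no direct reading of the key's travel, and the arm hid the key in the last picture.
- **Other goods:** Those visible in the last view looked unmoved. The mug and part of the tumbler were hidden by the arm there, though I felt no contact near them.

No check failed or disagreed.

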